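# Start degassing plaster on the vacuum table

## Task

A freshly filled plaster mould stands under the bell jar of the vacuum table: start degassing it. With the fingertips push the vent valve's knob fully down, press the wide pump rocker on and let the pump run for at least three seconds to suck the jar down, and only then press the narrow vibrator rocker on. Leave all three like that, do not turn the strength dial, and leave the jar and everything else where it stands.

Things in the scene. Friction and masses are not known exactly. Their poses are not given: they have to be found in the camera images.
- degasser: the vacuum table, fixed: grey steel housing 300 mm deep (x, away from the operator), 460 wide (y), origin under its centre; flat deck 140 mm above the bench. Jar plate at y +98 mm; black controls at (x, y): pump rocker (-90, -82), vibrator rocker (-90, -178), vent knob (60, -82), strength dial (60, -178) mm; a gauge at (125, -132), rising 80 mm above the deck
- vent (a joint): travel of the vent valve's knob (m): 0 to about 0.003 at the start (open, knob up), 0.010 fully down (closed, against its stop). It takes about 3 N to move and stays where it is left
- vent_top (a point): centre of the top of the vent knob, a black mushroom head 29 mm across on a brass body; when the travel is 0 its top is 40 mm above the deck, 30 mm when closed
- pump (a joint): tilt of the pump rocker (rad): 0 off, 0.4 fully on (stop); counts as on above 0.3. It takes about 3 to 4 N on its raised end and stays where it is left
- pump_end (a point): middle of the top edge of the pump rocker's front (operator's side) end, raised when off: press down here. Rocker 32 mm long (x), 26 wide (y), pivoted at its middle, top dished: off, this edge is 12 mm above the deck, 15 mm before the pivot; on, the front half lies level 6 mm above the deck and the rear half slopes up (a finger over the middle is stopped by it). Bezel 44 x 34 x 3 mm
- vibrator (a joint): tilt of the vibrator rocker (rad): 0 off, 0.4 fully on (stop); counts as on above 0.3. Same feel as the pump rocker
- vibrator_end (a point): middle of the top edge of the front end of the vibrator rocker, the end to press. Same as the pump rocker in length, heights and action, but only 14 mm wide (y), with a bezel 44 x 22 mm
- dial_mark (a point): outer end of the white line on top of the strength dial (42 mm skirt, 20 mm high), 15 mm from the dial's axis; already set, to be left alone
- jar: the clear bell jar, loose, 194 mm across and 200 mm high plus a 36 mm knob on top; origin at the centre of its underside, which rests on the plate 152 mm above the bench
- spatula: a plaster knife, 150 mm long, 22 mm wide, 16 mm high, lying loose on the deck between the two rows of controls, along the machine's y; origin under its middle
- coffee: paper coffee cup with a white lid, 84 mm across, 104 mm high, on the bench beside the deck; origin under its centre
- mug: white mug, 82 mm across, 95 mm high, on the bench beside the deck; origin under its centre
- bowl: grey mixing bowl, 124 mm across, 75 mm high, on the bench beyond the jar's side of the machine; origin under its centre
- bottle: white plastic bottle, 60 mm across, 180 mm high, on the right of the bench; origin under its centre
- tin: steel tin with a lid, 69 mm across, 55 mm high, on the left near the robot; origin under its centre
There are look-alikes about, which are no part of the job. What is shaped like the jar but turquoise is not meant.

How it is judged (in metres and radians):
On the way, in this order (a step that is already met when the one before it is completed fails the run):
1. the vent knob is fully down while both rockers are off (value of joint vent above 0.0085 m and value of joint each of pump, vibrator below 0.2 rad), for 0.1 s.
2. the pump rocker is on and stays on for three seconds with the vent closed and the vibrator off (value of joint pump above 0.3 rad and value of joint vent above 0.0085 m and value of joint vibrator below 0.2 rad), for 3 s.
3. the vibrator rocker is on (value of joint each of vibrator, pump above 0.3 rad), for 0.1 s.
At the end, for the whole second after the job is handed in: vent knob down (beyond 8.5 of 10 mm), both rockers on (beyond 0.3 of 0.4 rad), the dial not turned (its mark within 6 mm), the jar at rest upright within 8 mm of where it stood, every other loose thing within 20 mm of where it stood (all of step 3 and value of joint vent above 0.0085 m and distance of dial_mark from where it was at the start of the episode below 0.006 m and distance of jar from where it was at the start of the episode below 0.008 m and angle between jar's own z axis and vertical below 0.05 rad and distance of each of spatula, coffee, mug, bowl, bottle, tin from where it was at the start of the episode below 0.02 m and linear speed of jar below 0.02 m/s); the robot touches nothing.
It fails at once if the pump is on while the vent is still open (value of joint pump above 0.3 rad and value of joint vent below 0.0075 m).
It fails at once if the vibrator is on while the pump is off (value of joint vibrator above 0.3 rad and value of joint pump below 0.25 rad).
It fails at once if the bell jar is lifted, shifted or tipped (distance of jar from where it was at the start of the episode above 0.012 m or angle between jar's own z axis and vertical above 0.08 rad).
It fails at once if the strength dial is turned (distance of dial_mark from where it was at the start of the episode above 0.008 m).
It fails at once if a bystander is lifted, pushed away or tipped (distance of any of spatula, coffee, mug, bowl, bottle, tin from where it was at the start of the episode above 0.025 m or angle between any of coffee, mug, bottle's own z axis and vertical above 0.4 rad).
It also fails if it takes over 48 s, if anything falls off the work surface, if the arm or the gripper's body presses on something with over 40 N, if the wrist force passes 120 N, or if a joint passes its speed limit or range.

## Robot

A 6-joint arm with a two-finger parallel gripper is mounted at the origin on the work surface. World frame = base frame: x ahead of the robot, y to its left, z up, the work surface at z = 0. Lengths are in mm, angles in degrees, forces in N, time in s.
With the tool pointing down it reaches from about 350 to 850 mm from the base axis. Payload 8.1 kg.
Tool frame: the origin (TCP) lies on the centre line of the jaws, within the pads' length; the fingertips stand 14 mm ahead of it and the grasp point (between the pads) lies 5 mm behind it; z points along the fingers, y is the line along which they close (so a half turn about z gives the same grasp; the last joint's range is limited). The gripper opens to 85 mm and grips with 20 to 120 N. Pads are 22 mm wide; open, the fingers measure 114 mm over their backs; the gripper's body (76 mm by 85 mm) begins 54 mm behind the grasp point. The pads swing forward as they close: fully open they stand 13 mm farther back than shut.
Start: joints at [-67.976, 7.471, 85.268, -0, 87.261, -4.893], TCP at [271.644, -534.99, 245.292] pointing down, gripper open.
Joint ranges: [-169.43, 169.43], [-51.17, 129.36], [1.28, 143.12], [-76.62, 256.62], [0, 156.53], [-152.29, 152.29]. Speed limits (degrees/s): [136.94, 136.94, 159.86, 180, 180, 180].

## Interface

Orientations are given as [roll, pitch, yaw] about the fixed x, y, z axes, in that order (R = Rz(yaw) Ry(pitch) Rx(roll)).
In Python, from bench import sense, snapshot, camera_info, hand_in gives the robot as it stands. The module is installed in compiled form; this text tells all that it offers.
- The arm moves only by the tool apply_moves, never from a script. Its argument "deltas" is a list of rows, each a list of 7 numbers: the shift along the tool's x, y, z scaled (see below), then the turn, a rotation vector about the tool's x, y, z scaled (see below), then the opening, from 0 (shut) to 1 (fully open). In form: [[dx, dy, dz, ax, ay, az, claw], ...]. A call has 1 to 8 rows; each row shifts and turns the commanded pose from where the row before left it, along the tool's axes as they then stand; what a row does not reach is not made up. The controller multiplies each number of a shift by 0.03 m and each number of a turn by 0.08 rad. A row lasts 1/8 s, in which the tool goes at most 62.5 mm and 10.7 degrees, less where a joint would pass 70% of its speed; a pose out of reach is approached as far as the arm can. A call with a number of a shift or a turn outside -1 to 1 is refused whole. A call with a gripper value outside its range is refused whole. The fingers move at their own pace and stop on an object; "grip_force" is the grip in N (left out, the last holds). Time passes only in rows, so rows that do not move let the fingers close. It gives the time, the measured TCP pose, the force, the opening and the grip force at its end, in the units of the state.
- sense(): the state, without advancing time (a new reading comes with each control period).
- snapshot(name): name is "scene" or "top" or "wrist"; returns the picture (384x512x3 uint8, red, green, blue); there is no depth.
- camera_info(name): a dict with "vertical_fov" (degrees; the focal length in pixels is half the picture's height over the tangent of half this angle, whatever the lens; pixels are square), "cx", "cy" (the principal point, pixels), "origin" and "rotation" of the camera in the world; the wrist camera has in their place "tool_from_camera" (4x4, takes a point from camera to tool coordinates, whose origin is the TCP and whose axes are the flange's). Camera axes: x right, y up, looking along -z (the intrinsics and any distortion apply to the point x, -y, -z); pixel columns grow to the right and rows downward; lengths in mm; the calibration is good to about 2 mm. A picture is of the moment at which its call begins: read the wrist's pose just before it. camera_info takes no time and is no camera call.
- hand_in(): hands the job in; it is judged then, once.
The state is a dict: "time": time; "joint_pos": joint angles; "qd": joint speeds; "joint_efforts": joint torques, N m; "tool_pos": TCP position; "tcp_rot": TCP orientation; "ft_force": force on the tool from outside, world axes, zero at the start; "wrist_torque": the same for the moment, N m; "finger_gap": finger opening in mm; "grip_force": force on a finger pad.
Only numpy, scipy, OpenCV 4.12 (cv2) and the standard library are available. Lean on these libraries where they do the work, as an engineer would, in place of code of your own. Each camera call takes 0.05 s, during which the arm holds its last target. There are 200 camera calls.

## Working session

There is one attempt and no reset: what is moved stays moved. The work goes in short steps, Python scripts to look and compute and a tool call to move; the robot and the scene stay as the last step left them, time stands still between calls to the robot, and variables do not carry over. Pictures are saved under pics/ and viewed, at most 10 in all, crops included, and the job is handed in when it is done.

Besides the shell and the picture viewer there is one more tool, called as name(argument=value, ...), one argument or row to a line, values as JSON. apply_moves: Moves the arm, as the interface text tells. Its arguments: {"type":"object","properties":{"deltas":{"type":"array"},"grip_force":{"type":"number"}},"required":["deltas"]}

```bash
mkdir -p pics
python3 - <<'E'
from bench import *
import cv2,json
for n in("scene","top","wrist"):
    s=sense(); im=snapshot(n); cv2.imwrite(f"pics/{n}0.png",im[:,:,::-1]); print(n,camera_info(n))
print(s)
a=[cv2.imread(f"pics/{n}0.png") for n in("scene","top")]
E
```

```text
scene {'vertical_fov': 51.264573226137365, 'cx': 261.5418975296189, 'cy': 192.28061258433934, 'origin': array([ 782.79677758,  603.83966375, 1297.78313758]), 'rotation': array([ 29.38886979,   0.38746096, 153.30720312])}
top {'vertical_fov': 44.1656433065696, 'cx': 246.16562105094343, 'cy': 190.2336273901657, 'origin': array([ 308.673174  ,  -12.18048772, 1654.44626693]), 'rotation': array([  6.50003924,  -0.42651872, -88.93010353])}
wrist {'vertical_fov': 65.10776579163671, 'cx': 258.7129910662523, 'cy': 192.65721068375325, 'tool_from_camera': array([[ 5.81448931e-04,  9.52798798e-01,  3.03601898e-01,
         7.72777799e+01],
       [ 9.99999675e-01, -7.23468613e-04,  3.55305035e-04,
         2.77856610e-01],
       [ 5.58180654e-04,  3.03601592e-01, -9.52798909e-01,
        -1.28878030e+02],
       [ 0.00000000e+00,  0.00000000e+00,  0.00000000e+00,
         1.00000000e+00]])}
{'time': 0.1, 'joint_pos': array([-6.79756506e+01,  7.51088165e+00,  8.53238904e+01,  3.03274787e-04,
        8.72618868e+01, -4.89357987e+00]), 'qd': array([ 0.15400761, -0.10818177, -0.02837559, -0.00896695,  0.02430872,
       -0.01139662]), 'joint_efforts': array([ 1.65659552e-03, -5.70953286e+01, -5.01938903e+01, -2.22805870e-04,
        8.19070061e-03,  2.23629200e-05]), 'tool_pos': array([ 271.46494345, -534.54000661,  244.34011234]), 'tcp_rot': array([-1.79903719e+02, -8.54731310e-03,  2.69179073e+01]), 'ft_force': array([0.38712753, 0.21326328, 0.55008467]), 'wrist_torque': array([-0.04456699,  0.05176278, -0.04883187]), 'grip_force': 0.0, 'finger_gap': 85.54296895330924}
```

View pics/scene0.png

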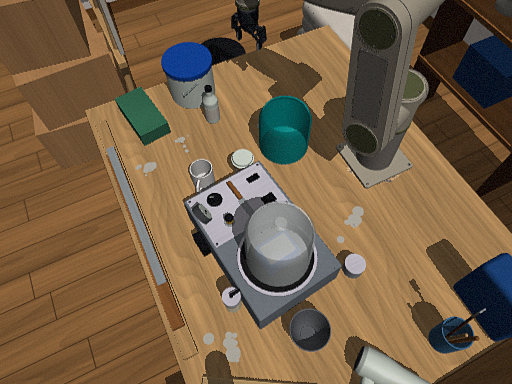

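View pics/top0.png

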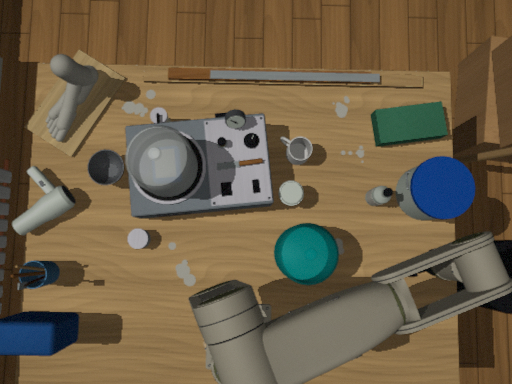

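The scene and top views show the table. In the top view, the machine is at about (200,165), pump rocker at (226,189), vibrator rocker at (256,186), vent knob at (222,142), dial at (251,141), gauge at (235,120) and spatula at (240,163). The turquoise look-alike jar is at (307,253).

Lookalikes for each target:
- **Vent knob:** the black knob at (222,142). The bigger black dial at (251,141) and the gauge at (235,120) could be mistaken for it.
- **Pump rocker:** the wide one at (226,189), versus the narrow vibrator at (256,186).

```bash
cat > h.py <<'E'
import numpy as np,cv2
from scipy.spatial.transform import Rotation as R
from bench import *
def ray(n,u,v,st=None):
    c=camera_info(n); f=192/np.tan(np.radians(c['vertical_fov']/2))
    d=np.array([(u-c['cx'])/f,-(v-c['cy'])/f,-1])
    if n!='wrist': return np.array(c['origin']),R.from_euler('xyz',c['rotation'],degrees=True).apply(d)
    T=c['tool_from_camera']; Q=R.from_euler('xyz',st['tcp_rot'],degrees=True)
    return Q.apply(T[:3,3])+st['tool_pos'],Q.apply(T[:3,:3]@d)
def plane(n,u,v,z,st=None):
    o,d=ray(n,u,v,st); return o+d*(z-o[2])/d[2]
def tri(rs):
    A=[];b=[]
    for o,d in rs:
        d=d/np.linalg.norm(d);P=np.eye(3)-np.outer(d,d);A.append(P);b.append(P@o)
    p=np.linalg.solve(sum(A),sum(b)); return p,[np.linalg.norm(P@p-q) for P,q in zip(A,b)]
E
python3 - <<'E'
from h import *
im=cv2.imread('pics/top0.png')[100:225,115:315]; a=cv2.resize(im,None,fx=4,fy=4,interpolation=cv2.INTER_CUBIC)
cv2.imwrite('pics/topc.png',a)
for n,u,v,z in[('pump',226,189,150),('vib',256,186,150),('vent',222,142,180),('dial',251,141,160),('corner FR',272,206,140),('corner FL',132,216,140),('jarplate',166,165,152),('coffee',291,193,104),('mug',299,151,95)]:
    print(n,plane('top',u,v,z).round())
E
```

```text
pump [483.  44. 150.]
vib [495. -51. 150.]
vent [629.  59. 180.]
dial [639. -33. 160.]
corner FR [ 432. -104.  140.]
corner FL [391. 343. 140.]
jarplate [557. 239. 152.]
coffee [ 479. -168.  104.]
mug [ 622. -195.   95.]
```

View pics/topc.png

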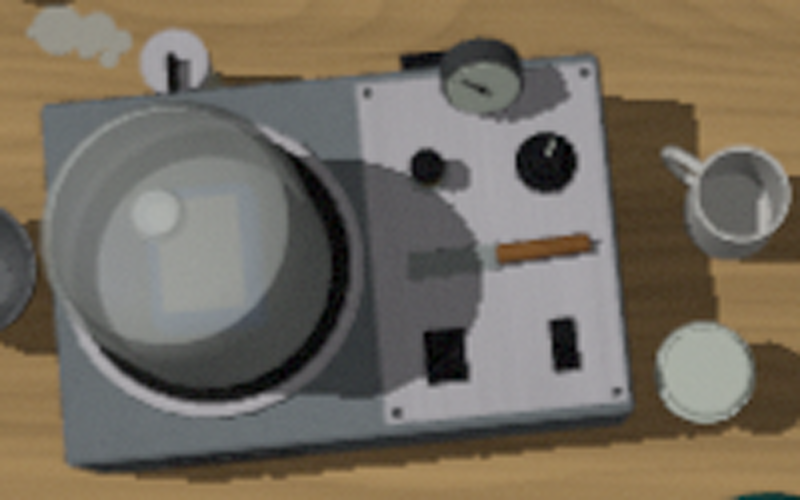

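The crop confirms the choice. The mushroom knob is at crop (428,167), left of the dial with its white mark at (545,160). The wide pump rocker is at (446,356) and the narrow vibrator at (565,345). The machine yaw is about +6.5°. Next I raise the arm, turn and move over the panel with the fingers shut for a close wrist view.

apply_moves(
  deltas=[
    [0,0,-1,0,0,1,0],
    [0,0,-1,0,0,1,0],
    [0,0,-1,0,0,1,0],
    [0,0,-1,0,0,1,0],
    [0,0,0,0,0,0.45,0],
    [0.68,-0.98,0,0,0,0,0],
    [0.68,-0.98,0,0,0,0,0],
    [0.68,-0.98,0,0,0,0,0],
  ],
)

```text
time: 1.15
tool_pos: [322.6, -439.1, 363.4]
tcp_rot: [-179.9, 0.1, 6.5]
ft_force: [-0.3, 0.7, -0.1]
finger_gap: 0.1
grip_force: 0.0
```

apply_moves(
  deltas=[
    [0.68,-0.98,0,0,0,0,0],
    [0.68,-0.98,0,0,0,0,0],
    [0.68,-0.98,0,0,0,0,0],
    [0.68,-0.98,0,0,0,0,0],
    [0.68,-0.98,0,0,0,0,0],
    [0.68,-0.98,0,0,0,0,0],
    [0.68,-0.98,0,0,0,0,0],
    [0.68,-0.98,0,0,0,0,0],
  ],
)

```text
time: 2.15
tool_pos: [457.9, -186.9, 363.6]
tcp_rot: [-179.9, 0.1, 6.5]
ft_force: [0.8, -1.5, -0.3]
finger_gap: -0.1
grip_force: 0.0
```

apply_moves(
  deltas=[
    [0.68,-0.98,0,0,0,0,0],
    [0.68,-0.98,0,0,0,0,0],
    [0.68,-0.98,0,0,0,0,0],
    [0.68,-0.98,0,0,0,0,0],
    [0.68,-0.98,0,0,0,0,0],
    [0,0,0,0,0,0,0],
    [0,0,0,0,0,0,0],
  ],
)

```text
time: 3.02
tool_pos: [542.0, -30.8, 364.1]
tcp_rot: [-180.0, 0.1, 6.5]
ft_force: [-0.3, -0.1, 1.0]
finger_gap: -0.1
grip_force: 0.0
```

Run:
```python
from h import *
s=sense(); im=snapshot('wrist'); cv2.imwrite('pics/w1.png',im[:,:,::-1]); np.save('w1.npy',np.r_[s['tool_pos'],s['tcp_rot']]); print(s)
```

```text
{'time': 3.025, 'joint_pos': array([-8.65117379e+00, -2.31976382e+00,  8.30849946e+01, -2.70044301e-02,
        9.93412809e+01,  7.47949580e+01]), 'qd': array([-1.01062282, -0.62033803, -0.23089353,  0.01429821,  0.09200598,
       -0.01481152]), 'joint_efforts': array([ 9.42518748e-01, -4.81708610e+01, -5.06848383e+01,  1.08846752e-01,
       -2.32306088e-02,  3.56297381e-02]), 'tool_pos': array([542.04806592, -30.84812064, 364.10629442]), 'tcp_rot': array([-1.79997786e+02,  1.09772901e-01,  6.54951191e+00]), 'ft_force': array([-0.25834102, -0.10172153,  0.96879664]), 'wrist_torque': array([ 0.01004825, -0.00962739,  0.03794864]), 'grip_force': 0.0, 'finger_gap': -0.08706040418079224}
```

View pics/w1.png

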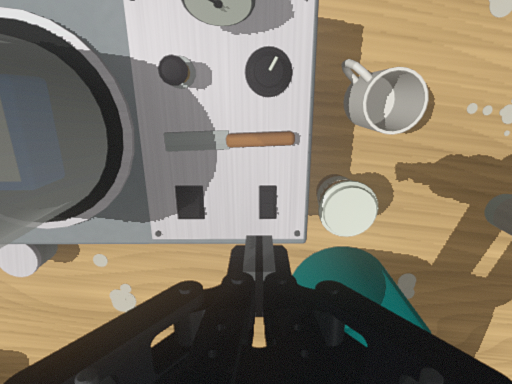

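The wrist view shows the vent knob at (174,70), dial at (268,71), pump bezel at (190,202), vibrator bezel at (268,202), and the spatula between the rows at y≈139. I take a second view from the left and lower, then triangulate.

apply_moves(
  deltas=[
    [0,-1,0,0,0,0,0],
    [0.5,-1,1,0,0,0,0],
    [0.5,-0.5,1,0,0,0,0],
    [0,0,0,0,0,0,0],
    [0,0,0,0,0,0,0],
  ],
)

```text
time: 3.7
tool_pos: [563.7, 46.2, 306.1]
tcp_rot: [180.0, -0.0, 6.5]
ft_force: [-0.4, 0.3, -0.3]
finger_gap: -0.1
grip_force: 0.0
```

Run:
```python
from h import *
s=sense(); im=snapshot('wrist'); cv2.imwrite('pics/w2.png',im[:,:,::-1]); np.save('w2.npy',np.r_[s['tool_pos'],s['tcp_rot']]); print(s['tool_pos'],s['tcp_rot'])
out={}
for k in('w1','w2'):
    g=cv2.imread(f'pics/{k}.png').max(2); m=(g<45).astype(np.uint8)
    n,l,st,c=cv2.connectedComponentsWithStats(m)
    print(k)
    for i in range(1,n):
        if 150<st[i,4]<6000 and st[i,1]<330: print(st[i],c[i].round(1))
```

```text
[563.7224319   46.23299113 306.10410303] [ 1.79972915e+02 -2.40216007e-02  6.46375923e+00]
w1
[  37   42   86  176 2863] [ 96.7 126.2]
w2
[  98   76   79  188 3227] [151.8 162.3]
```

View pics/w2.png

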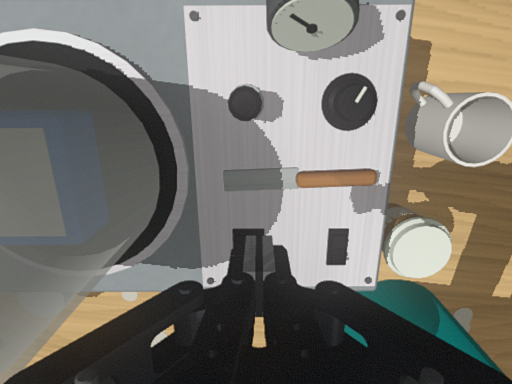

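In this view the vent knob is at (245,102), dial at (348,101), vibrator at (338,246), and the pump is partly hidden by the fingers. I segment inside boxes and triangulate.

```bash
cat > m.py <<'E'
from h import *
B={'w1':dict(vent=(155,50,195,92),dial=(238,40,300,102),pump=(165,178,212,225),vib=(250,178,285,225)),
   'w2':dict(vent=(222,80,268,126),dial=(312,66,386,136),vib=(318,220,358,272))}
P={}
for k,b in B.items():
    v=np.load(k+'.npy'); st=dict(tool_pos=v[:3],tcp_rot=v[3:]); im=cv2.imread(f'pics/{k}.png').max(2)
    for n,(x0,y0,x1,y1) in b.items():
        g=im[y0:y1,x0:x1]; m=(g<62).astype(np.uint8)
        c,l,s,ce=cv2.connectedComponentsWithStats(m); i=1+s[1:,4].argmax()
        x,y,w,h=s[i,:4]; u=x0+x+(w-1)/2; vv=y0+y+(h-1)/2
        P.setdefault(n,[]).append((ray('wrist',u,vv,st),st,u,vv)); print(k,n,(x0+x,y0+y,w,h),ce[i]+[x0,y0])
hz=dict(vent=176,dial=157,pump=145,vib=145)
q={}
for n,l in P.items():
    if len(l)>1: print(n,*tri([a[0] for a in l]))
    q[n]=np.mean([plane('wrist',a[2],a[3],hz[n],a[1]) for a in l],0)
    print(n,'plane',[plane('wrist',a[2],a[3],hz[n],a[1]).round(1) for a in l])
M=dict(pump=(-90,-82),vib=(-90,-178),vent=(60,-82),dial=(60,-178))
A=np.array([M[n] for n in q],float); C=np.array([q[n][:2] for n in q])
a,c=A-A.mean(0),C-C.mean(0); th=np.arctan2((a[:,0]*c[:,1]-a[:,1]*c[:,0]).sum(),(a*c).sum())
Q=np.array([[np.cos(th),-np.sin(th)],[np.sin(th),np.cos(th)]]); t=C.mean(0)-Q@A.mean(0)
print('yaw',np.degrees(th),'org',t,'res',dict(zip(q,(A@Q.T+t-C).round(1).tolist())))
for n,p in dict(vent=(60,-82),pump_end=(-105,-82),vib_end=(-105,-178),jar=(0,98),gauge=(125,-132)).items(): print(n,Q@p+t)
E
python3 m.py
```

```text
w1 vent (np.int32(159), np.int32(67), np.int32(28), np.int32(18)) [171.97802198  79.54945055]
w1 dial (np.int32(279), np.int32(57), np.int32(13), np.int32(32)) [286.54263566  70.24031008]
w1 pump (np.int32(176), np.int32(186), np.int32(28), np.int32(32)) [189.12317666 198.17017828]
w1 vib (np.int32(260), np.int32(217), np.int32(4), np.int32(1)) [261.5 217. ]
w2 vent (np.int32(229), np.int32(103), np.int32(29), np.int32(17)) [242.62393162 114.88888889]
w2 dial (np.int32(342), np.int32(74), np.int32(35), np.int32(52)) [363.9475  94.4175]
w2 vib (np.int32(327), np.int32(248), np.int32(19), np.int32(16)) [338.82608696 259.08695652]
vent [628.29332856  66.4466901  168.60640697] [np.float64(0.6544371284730065), np.float64(0.6544371284731088)]
vent plane [array([628.7,  64.2, 176. ]), array([628. ,  66.3, 176. ])]
dial [649.87963501 -50.60105874 103.52709284] [np.float64(0.10085309189254797), np.float64(0.10085309189254166)]
dial plane [array([645.6, -46.7, 157. ]), array([648.5, -33.6, 157. ])]
pump plane [array([487.3,  48. , 145. ])]
vib [485.21285264 -43.56394731 151.7074919 ] [np.float64(5.374016031975863), np.float64(5.374016031975832)]
vib plane [array([477. , -42.1, 145. ]), array([487.3, -47.2, 145. ])]
yaw 4.028445992731227 org [567.03719061 137.83380762] res {'vent': [4.3, -5.0], 'dial': [-7.6, 4.7], 'pump': [-4.2, 1.7], 'vib': [7.6, -1.4]}
vent [632.64959033  60.25150936]
pump_end [468.05725667  48.65997359]
vib_end [474.80142294 -47.10283872]
jar [560.15252088 235.59167852]
gauge [701.00158109  14.94140719]
```

```bash
sed -i 's/g<62/g<82/' m.py; python3 m.py
```

```text
w1 vent (np.int32(158), np.int32(55), np.int32(30), np.int32(31)) [172.90935673  70.23830409]
w1 dial (np.int32(246), np.int32(47), np.int32(46), np.int32(50)) [268.20233236  71.62040816]
w1 pump (np.int32(175), np.int32(186), np.int32(30), np.int32(33)) [189.5430839  201.78231293]
w1 vib (np.int32(260), np.int32(186), np.int32(17), np.int32(33)) [267.50194553 201.52140078]
w2 vent (np.int32(228), np.int32(86), np.int32(34), np.int32(35)) [244.70852018 103.33520179]
w2 dial (np.int32(322), np.int32(74), np.int32(55), np.int32(56)) [348.7237303  101.72767075]
w2 vib (np.int32(327), np.int32(229), np.int32(21), np.int32(36)) [336.90976331 246.35798817]
vent [634.19727604  66.04539746 169.57979338] [np.float64(0.18145137628686), np.float64(0.1814513762869647)]
vent plane [array([633.7,  64.3, 176. ]), array([634.5,  65.7, 176. ])]
dial [645.96969696 -29.92883229 140.45573363] [np.float64(0.1472887500218458), np.float64(0.14728875002206712)]
dial plane [array([644.6, -29.5, 157. ]), array([645.8, -25.2, 157. ])]
pump plane [array([486.6,  47.9, 145. ])]
vib [495.70983548 -48.05059315 139.79467601] [np.float64(0.14410972654930135), np.float64(0.14410972654932988)]
vib plane [array([497.7, -47.7, 145. ]), array([498.1, -46.2, 145. ])]
yaw 7.007029469166028 org [564.9854167  140.51916409] res {'vent': [0.4, 1.4], 'dial': [1.1, -1.5], 'pump': [-1.0, 0.2], 'vib': [-0.5, -0.2]}
vent [634.5405597   66.45107324]
pump_end [470.77291297  46.3225392 ]
vib_end [482.48406004 -48.96045526]
jar [553.03028739 237.78722094]
gauge [705.15464297  24.75393612]
```

The fit residual is ≤1.5 mm with yaw 7.0°. I go above the vent knob.

apply_moves(
  deltas=[
    [0.81,-0.13,0.4,0,0,-0.1,0],
    [0.81,-0.13,0.8,0,0,0,0],
    [0.8,-0.13,0.8,0,0,0,0],
    [0,0,0.8,0,0,0,0],
    [0,0,0.6,0,0,0,0],
    [0,0,0,0,0,0,0],
    [0,0,0,0,0,0,0],
  ],
)

```text
time: 4.62
tool_pos: [635.1, 67.3, 205.0]
tcp_rot: [180.0, -0.1, 7.0]
ft_force: [-0.5, 0.5, 0.4]
finger_gap: 0.2
grip_force: 0.0
```

apply_moves(
  deltas=[
    [0,0,0.2,0,0,0,0],
    [0,0,0.2,0,0,0,0],
    [0,0,0.1,0,0,0,0],
    [0,0,0.1,0,0,0,0],
    [0,0,0,0,0,0,0],
    [0,0,0,0,0,0,0],
  ],
)

```text
time: 5.38
tool_pos: [634.4, 67.6, 185.1]
tcp_rot: [-180.0, 0.0, 7.0]
ft_force: [0.7, -0.6, 0.3]
finger_gap: -0.1
grip_force: 0.2
```

apply_moves(
  deltas=[
    [0,0,0.07,0,0,0,0],
    [0,0,0.07,0,0,0,0],
  ],
)

```text
time: 5.62
tool_pos: [634.7, 67.6, 183.6]
tcp_rot: [180.0, -0.1, 7.0]
ft_force: [-11.4, 0.5, 23.3]
finger_gap: -0.3
grip_force: 12.0
```

Run:
```python
from h import *
s=sense();print(s['tool_pos'],s['ft_force'])
a=[cv2.resize(snapshot('wrist')[150:300,160:360],None,fx=2,fy=2),cv2.resize(snapshot('scene')[150:250,170:303],(400,300))]
cv2.imwrite('pics/v1.png',np.hstack(a)[:,:,::-1])
```

```text
[634.71161103  67.61863621 183.55745536] [-11.43655004   0.52039864  23.31985539]
```

View pics/v1.png

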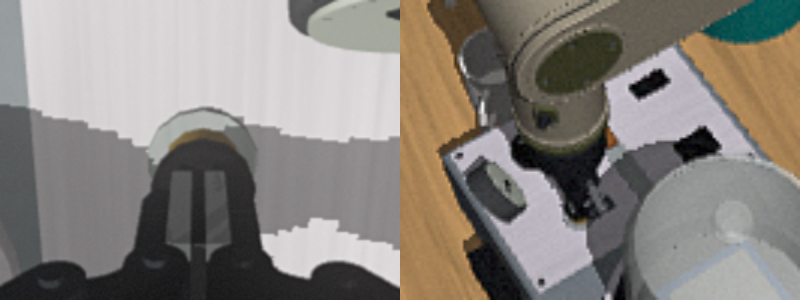

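The wrist and scene crops show the fingertips centred on the mushroom head. It is against its stop: 23 N with the tip at 169.6 mm, against 170 expected. I lift and cross to the pump rocker.

apply_moves(
  deltas=[
    [0,0,-0.5,0,0,0,0],
    [0,0,-1,0,0,0,0],
    [-0.91,0,0,0,0,0,0],
    [-0.91,0,0,0,0,0,0],
    [-0.91,0.04,0,0,0,0,0],
    [-0.92,0,0,0,0,0,0],
    [-0.92,0,0,0,0,0,0],
    [-0.92,0,0,0,0,0,0],
  ],
)

```text
time: 6.72
tool_pos: [470.3, 46.3, 226.3]
tcp_rot: [180.0, -0.0, 7.0]
ft_force: [-0.1, -0.1, 0.5]
finger_gap: -0.3
grip_force: 0.0
```

apply_moves(
  deltas=[
    [0,0,0.6,0,0,0,0],
    [0,0,0.6,0,0,0,0],
    [0,0,0,0,0,0,0],
    [0,0,0,0,0,0,0],
  ],
)

```text
time: 7.22
tool_pos: [471.4, 46.5, 189.8]
tcp_rot: [-180.0, 0.1, 7.0]
ft_force: [0.3, -0.2, 0.9]
finger_gap: 0.3
grip_force: 0.0
```

Run:
```python
from h import *
s=sense();print(s['tool_pos'],s['ft_force'])
w=snapshot('wrist'); cv2.imwrite('pics/v2.png',cv2.resize(w,(640,480))[:,:,::-1])
```

```text
[471.37961791  46.45114188 189.81096267] [ 0.29297241 -0.15853687  0.87710099]
```

View pics/v2.png

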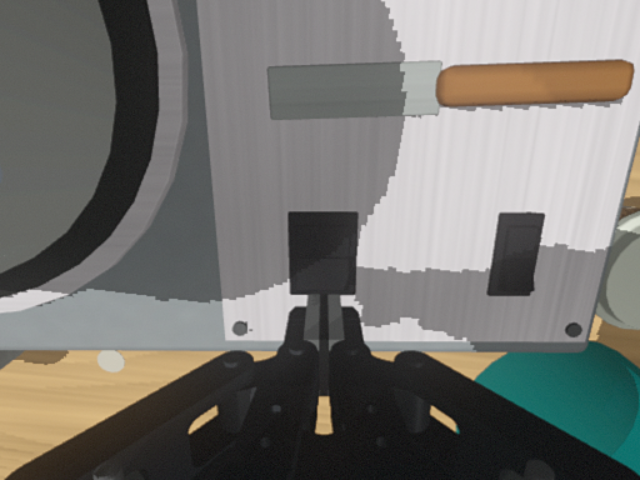

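The fingers (323,300) line up with the pump rocker (323,252). I press it.

apply_moves(
  deltas=[
    [0,0,0.4,0,0,0,0],
    [0,0,0.3,0,0,0,0],
    [0,0,0.1,0,0,0,0],
    [0,0,0.1,0,0,0,0],
    [0,0,0,0,0,0,0],
  ],
)

```text
time: 7.9
tool_pos: [471.2, 46.4, 163.1]
tcp_rot: [180.0, -0.0, 7.0]
ft_force: [-0.0, 0.4, -0.8]
finger_gap: -0.2
grip_force: 0.1
```

apply_moves(
  deltas=[
    [0,0,0.08,0,0,0,0],
    [0,0,0.07,0,0,0,0],
  ],
)

```text
time: 8.15
tool_pos: [471.4, 46.4, 159.7]
tcp_rot: [180.0, -0.0, 7.0]
ft_force: [-11.7, -0.5, 23.6]
finger_gap: 0.1
grip_force: 11.5
```

The pump rocker is at its stop: 24 N with the tip at 145.7 mm. I move over the vibrator and let the pump run while checking.

apply_moves(
  deltas=[
    [0,0,-0.4,0,0,0,0],
    [0,0,-0.9,0,0,0,0],
    [0,0.8,0,0,0,0,0],
    [0,0.8,0,0,0,0,0],
    [0,0.8,0,0,0,0,0],
    [0,0.8,0,0,0,0,0],
    [0,0,0,0,0,0,0],
    [0,0,0,0,0,0,0],
  ],
)

```text
time: 9.15
tool_pos: [482.9, -48.5, 197.6]
tcp_rot: [-180.0, -0.0, 7.0]
ft_force: [-0.3, 0.8, -0.4]
finger_gap: -0.1
grip_force: 0.0
```

apply_moves(
  deltas=[
    [0,0,0,0,0,0,0],
    [0,0,0,0,0,0,0],
    [0,0,0,0,0,0,0],
    [0,0,0,0,0,0,0],
    [0,0,0,0,0,0,0],
    [0,0,0,0,0,0,0],
    [0,0,0,0,0,0,0],
    [0,0,0,0,0,0,0],
  ],
)

```text
time: 10.15
tool_pos: [482.8, -48.9, 197.6]
tcp_rot: [-180.0, 0.0, 7.0]
ft_force: [0.3, -0.8, -0.1]
finger_gap: 0.2
grip_force: 0.0
```

apply_moves(
  deltas=[
    [0,0,0,0,0,0,0],
    [0,0,0,0,0,0,0],
    [0,0,0,0,0,0,0],
    [0,0,0,0,0,0,0],
    [0,0,0,0,0,0,0],
    [0,0,0,0,0,0,0],
    [0,0,0,0,0,0,0],
    [0,0,0,0,0,0,0],
  ],
)

```text
time: 11.15
tool_pos: [482.8, -48.9, 197.6]
tcp_rot: [-180.0, 0.0, 7.0]
ft_force: [0.2, 0.7, 0.3]
finger_gap: 0.0
grip_force: 0.0
```

apply_moves(
  deltas=[
    [0,0,0,0,0,0,0],
    [0,0,0,0,0,0,0],
    [0,0,0,0,0,0,0],
    [0,0,0,0,0,0,0],
    [0,0,0,0,0,0,0],
    [0,0,0,0,0,0,0],
    [0,0,0,0,0,0,0],
    [0,0,0,0,0,0,0],
  ],
)

```text
time: 12.15
tool_pos: [482.8, -48.9, 197.6]
tcp_rot: [180.0, -0.0, 7.0]
ft_force: [-0.2, 0.5, 0.1]
finger_gap: 0.5
grip_force: 0.0
```

Run:
```python
from h import *
s=sense();print(s['tool_pos'],s['ft_force'],s['time'])
w=snapshot('wrist'); cv2.imwrite('pics/v3.png',cv2.resize(w,(640,480))[:,:,::-1])
```

```text
[482.83890926 -48.89877702 197.61595434] [-0.18634975  0.4748517   0.09872518] 12.15
```

View pics/v3.png

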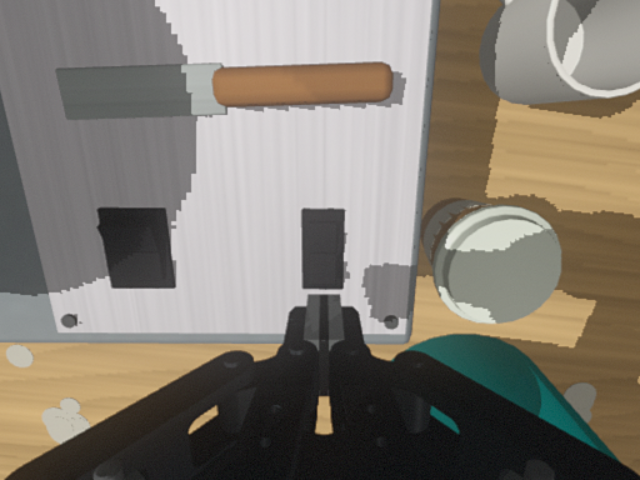

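The fingers (323,300) are in line with the vibrator rocker (323,248). The pump rocker's rear half is raised (on), and it has run 4 s. I press the vibrator.

apply_moves(
  deltas=[
    [0,0,0.5,0,0,0,0],
    [0,0,0.45,0,0,0,0],
    [0,0,0.1,0,0,0,0],
    [0,0,0.1,0,0,0,0],
    [0,0,0.08,0,0,0,0],
    [0,0,0.08,0,0,0,0],
    [0,0,0,0,0,0,0],
  ],
)

```text
time: 13.08
tool_pos: [483.0, -48.9, 159.9]
tcp_rot: [180.0, -0.0, 7.0]
ft_force: [-8.3, 0.7, 14.9]
finger_gap: -0.0
grip_force: 7.3
```

The vibrator rocker is at its stop as well, at the same height as the pump. I lift clear and check the panel.

apply_moves(
  deltas=[
    [0,0,-0.4,0,0,0,0],
    [0,0,-1,0,0,0,0],
    [0,0,-1,0,0,0,0],
    [0,0,-1,0,0,0,0],
    [0,-0.5,-1,0,0,0,0],
    [0,-0.5,-1,0,0,0,0],
    [0,0,0,0,0,0,0],
    [0,0,0,0,0,0,0],
  ],
)

```text
time: 14.08
tool_pos: [479.2, -19.2, 319.7]
tcp_rot: [180.0, 0.0, 7.0]
ft_force: [-0.6, -0.7, -0.4]
finger_gap: 0.3
grip_force: 0.0
```

Run:
```python
from h import *
s=sense();print(s['tool_pos'],s['ft_force'],s['time'])
w=snapshot('wrist'); cv2.imwrite('pics/v4.png',cv2.resize(w[0:300,100:500],(800,600))[:,:,::-1])
```

```text
[479.16655063 -19.24869396 319.6526011 ] [-0.64634042 -0.71983147 -0.39469866] 14.075
```

View pics/v4.png

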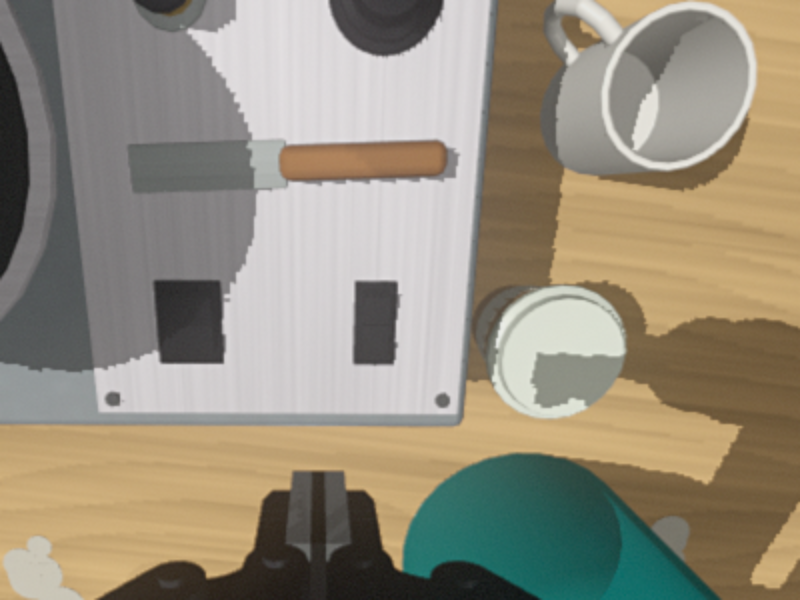

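The view shows both rockers in the same state (pump at (190,322), vibrator at (377,322)). The spatula, mug and cup are in place, and the arm is clear.

```bash
python3 -c "
from bench import *
print(hand_in())"
```

```text
the job is handed in; nothing more can be done
None
```

I pressed the vent knob fully down, ran the pump about 4.5 s, then switched on the vibrator, each felt against its stop; the job was handed in at about 14 s, and no verdict was returned.

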